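Nip a carton bundle in the bench press with its fold-away crank

ROBOT

A 6-joint arm with a two-finger parallel gripper is mounted at the origin on the work surface. World frame = base frame: x ahead of the robot, y to its left, z up, the work surface at z = 0. Lengths are in m, angles in rad, forces in N, time in s.
With the tool pointing down it reaches from about 0.225 to 0.875 m from the base axis. Payload 3.4 kg.
Tool frame: the origin (TCP) lies between the finger pads; the fingertips stand 25 mm ahead of it and the grasp point (between the pads) lies 6 mm ahead of it; z points along the fingers, y is the line along which they close (so a half turn about z gives the same grasp; the last joint's range is limited). The gripper opens to 85 mm and grips with 20 to 120 N. Pads are 22 mm wide; open, the fingers measure 114 mm over their backs; the gripper's body (76 mm by 85 mm) begins 54 mm behind the grasp point. The pads swing forward as they close: fully open they stand 13 mm farther back than shut.
Start: joints at [-1.293, 0.276, 1.505, -0, 1.361, -0.121], TCP at [0.223, -0.53, 0.256] pointing down, gripper open.
Joint ranges: [-2.89, 2.89], [-0.75, 2.08], [0.22, 2.7], [-1.18, 4.32], [0.11, 2.71], [-2.7, 2.7]. Speed limits (rad/s): [2.57, 2.57, 3.14, 3.14, 3.14, 3.14].

INTERFACE

Orientations are given as a rotation vector (axis times angle).
In Python, from bench import arm, read_camera, calibration, ticket gives the robot as it stands.
- The arm moves only by the tool servo_tool, never from a script. Its argument "targets" is a list of rows, each an object with "hand": the closure, from 0 (fully open) to 1 (shut); "travel": the shift along the world's x, y, z scaled (see below), a list of three; "spin": the turn about the world's z scaled (see below). A call has 1 to 12 rows; each row is the pose to reach, as a shift and turn from the pose commanded when the call began, turning the shorter way round; what a row does not reach only later rows make up. The controller multiplies each number of a shift by 0.8 m and each number of a turn by 180 degrees. A row lasts 1/8 s, in which the tool goes at most 62.5 mm and 10.7 degrees, less where a joint would pass 70% of its speed; a pose out of reach is approached as far as the arm can. A call with a number of a shift or a turn outside -1 to 1 is refused whole. A call with a gripper value outside its range is refused whole. The fingers move at their own pace and stop on an object; the grip force is fixed at half the most. Time passes only in rows, so rows that repeat a pose let the fingers close. It gives the time, the measured TCP pose, the force, the opening and the grip force at its end, in the units of the state.
- arm.read_state(): the state, without advancing time (a new reading comes with each control period).
- read_camera(name): name is "scene" or "top" or "wrist"; returns (picture, depth): 480x640x3 uint8, red, green, blue; 480x640 float32, m along the optical axis (not along the pixel's ray), 0 where there is no reading.
- calibration(name): a dict with "camera_matrix" (3x3 intrinsics, pixels), "dist" ([k1, k2, p1, p2, k3] as OpenCV has them; the pictures are not rectified), "extrinsics" (4x4, takes a point from camera to world coordinates); the wrist camera has in their place "tool_from_camera" (4x4, takes a point from camera to tool coordinates, whose origin is the TCP and whose axes are the flange's). Camera axes: x right, y down, z forward; pixel columns grow to the right and rows downward; lengths in m; the calibration is good to about 2 mm. A picture is of the moment at which its call begins: read the wrist's pose just before it. calibration takes no time and is no camera call.
- ticket.hand_in(): hands the job in; it is judged then, once.
The state is a dict: "time_s": time; "qpos": joint angles; "qvel": joint speeds; "tau": joint torques, N m; "tcp_pos": TCP position; "eef_rot": TCP orientation; "ft_force": force on the tool from outside, world axes, zero at the start; "torque": the same for the moment, N m; "grip_width": finger opening in m; "grasp_force": force on a finger pad.
Only numpy, scipy, OpenCV 4.12 (cv2) and the standard library are available. Lean on these libraries where they do the work, as an engineer would, in place of code of your own. Each camera call takes 0.05 s, during which the arm holds its last target. There are 200 camera calls.

TASK

Nip the bundle of flat cartons in the bench press so that it can be strapped: first swing the folded crank handle fully upright to its stop, then wind the crank clockwise by that handle until the platen bears on the bundle and the crank comes up firm, about 9 N at the handle, and stop there without forcing it and crushing the cartons. Let go with the handle left standing and the bundle nipped, and leave the other things on the table where they are.

Things in the scene. Friction and masses are not known exactly. Their poses are not given: they have to be found in the camera images.
- press: the bench bundling press, bolted down, moved and turned a little each time: a grey cast base 240 (x) x 340 (y) x 28 mm, steel columns 135 mm left and right, a grey crossbeam (66 x 330 mm, top at 172 mm, column nuts up to 185 mm) and over its middle the crank. Origin under the base's centre, x across the beam, y along it, z up
- hub (a point): the top of the crank arm (204 mm above the table) on the screw's upright axis, about which the crank turns. The arm is a steel bar 16 mm wide and 10 mm thick
- hinge (a point): the middle of the hinge pin in the fork at the outer end of the crank arm, 95 mm from the screw axis and 222 mm above the table. The handle swings about this pin, which is level and square to the arm. The fork is 26 mm wide and reaches 232 mm
- grip (a point): where to hold the handle: at the fattest part (28 mm) of its black barrel-shaped sleeve, on its axis, 55 mm from the hinge pin. The sleeve runs from 21 to 89 mm from the pin, spins freely on its spindle: a gripper need not turn with the crank. Folded, it lies level over the arm pointing to the screw axis; upright, it stands over the fork and ends 311 mm above the table
- handle (a joint): swing of the folding handle about its pin: 0 = folded flat over the crank arm (it starts up to 0.12 raised), 1.571 = upright against its stop, the working position. The hinge is stiff (about 4 N at grip) and stays where it is left; a push of that size towards the screw axis folds it back
- crank (a joint): turn of the crank in rad, growing clockwise as seen from above; clockwise lowers the platen, 12 mm a turn. At 0 the arm points along the press's +x; it starts between -1.2 and 1.2. Idle it takes 4 to 6 N at the handle; once the platen bears on the bundle the effort climbs by about 3.5 N per 10 mm of handle travel. 7 to 11 N nips well, below 6.5 N is too little, above 15 N crushes
- platen: the grey pressing plate, 170 x 225 x 14 mm, that slides on the columns under the crossbeam; origin at the centre of its underside. The screw holds it where it is wound to (it may ease back a little on letting go, which does no harm)
- bundle: the bundle of flat brown carton blanks lying squarely on the press bed under the platen, 150 x 200 mm. Origin at the centre of its underside, 36 mm above the table. Bundles differ in thickness, 44 to 48 mm; the platen starts 4 to 13 mm above it, 0.35 to 1.1 turns
- tape_roll: a roll of brown packing tape lying flat, 110 mm across and 48 mm high, beside the press; origin under its centre
- marker: a white marker pen with a black cap, 130 mm long and 18 mm thick, beside the press; origin under its middle, x along it
- knife: a dark steel box knife, 140 x 26 x 14 mm, lying on the right; origin under the middle of its handle, x along it
- tape_gun: a hand-held tape dispenser standing on its foot on the left with its roll upright, about 190 x 62 x 110 mm; origin under it, x from its grip to its roll
- flask: a dark steel drinking flask, 68 mm across and 210 mm tall, standing on the left; origin under its centre
- small_carton: a closed and taped small carton, 160 x 110 x 70 mm, on the right; origin under its centre
- tape_measure: a grey and black tape measure standing on edge, 68 x 36 x 64 mm, on the right; origin under its centre

How it is judged:
By the outcome, as a careful person would: the job done as asked, in the order asked, and still so for the second after the job is handed in, with the robot touching nothing.
It also fails if it takes over 61 s, if anything falls off the work surface, if the arm or the gripper's body presses on something with over 40 N, if the wrist force passes 120 N, or if a joint passes its speed limit or range.

## Working session

There is one attempt and no reset: what is moved stays moved. The work goes in short steps, Python scripts to look and compute and a tool call to move; the robot and the scene stay as the last step left them, time stands still between calls to the robot, and variables do not carry over. Pictures are saved under pics/ and viewed, at most 10 in all, crops included, and the job is handed in when it is done.

Besides the shell and the picture viewer there is one more tool, called after "Request:" by a JSON object that holds its "fn" and its "kwargs". servo_tool: Moves the arm, as the interface text tells. Shifts and turns lie within -1 to 1; 1 stands for 0.8 m of shift or 180 degrees of turn. Its arguments: {"type":"object","properties":{"targets":{"type":"array","items":{"type":"object","properties":{"hand":{"type":"number"},"travel":{"type":"array","items":{"type":"number"}},"spin":{"type":"number"}}}}},"required":["targets"]}

```bash
mkdir -p pics
cat > h.py <<'E'
import numpy as np, cv2
from bench import arm, read_camera, calibration, ticket
def world(name,pts,depth,T=None):
    c=calibration(name);K=np.array(c["camera_matrix"]);d=np.array(c["dist"])
    T=np.array(c["extrinsics"]) if T is None else T
    out=[]
    for u,v in pts:
        z=depth[int(v),int(u)]
        n=cv2.undistortPoints(np.array([[[u,v]]],float),K,d)[0,0]
        out.append((T@np.array([n[0]*z,n[1]*z,z,1]))[:3])
    return np.array(out)
def full(name,depth):
    c=calibration(name);K=np.array(c["camera_matrix"]);d=np.array(c["dist"]);T=np.array(c["extrinsics"])
    v,u=np.mgrid[:480,:640];n=cv2.undistortPoints(np.stack([u,v],-1).reshape(-1,1,2).astype(float),K,d).reshape(480,640,2)
    P=np.concatenate([n*depth[...,None],depth[...,None]],-1)
    return P@T[:3,:3].T+T[:3,3]
E
python3 - <<'E'
from h import *
for n in("top","scene"):
    p,d=read_camera(n); cv2.imwrite(f"pics/{n}.png",p[...,::-1]); np.save(f"{n}.npy",d)
    print(n,np.array(calibration(n)["extrinsics"]).round(2).tolist())
print(arm.read_state())
E
```

```text
top [[-0.02, -1.0, 0.1, 0.36], [-1.0, 0.02, -0.01, -0.02], [0.0, -0.1, -1.0, 1.8], [0.0, 0.0, 0.0, 1.0]]
scene [[0.81, 0.5, -0.31, 0.84], [0.59, -0.7, 0.41, -0.48], [-0.01, -0.51, -0.86, 1.09], [0.0, 0.0, 0.0, 1.0]]
{'time_s': 0.1, 'qpos': array([-1.29300339e+00,  2.76545031e-01,  1.50598098e+00, -2.10934133e-05,
        1.36072464e+00, -1.21001872e-01]), 'qvel': array([ 1.25704113e-03, -8.34014849e-04, -3.98192254e-03,  2.97989647e-04,
       -3.36487315e-05,  1.22329024e-03]), 'tau': array([ 1.85072247e-03, -4.17698979e+01, -2.46404564e+01, -4.39491259e-05,
        5.70465912e-03,  1.21265494e-06]), 'tcp_pos': array([ 0.22314734, -0.52947344,  0.2555288 ]), 'eef_rot': array([-3.07772555e+00, -6.21962333e-01,  2.36138549e-04]), 'ft_force': array([-0.02377249, -0.82012912,  0.76464178]), 'torque': array([ 0.05605307,  0.02209217, -0.03002836]), 'grasp_force': 0.0, 'grip_width': 0.085044221544627}
```

View pics/top.png

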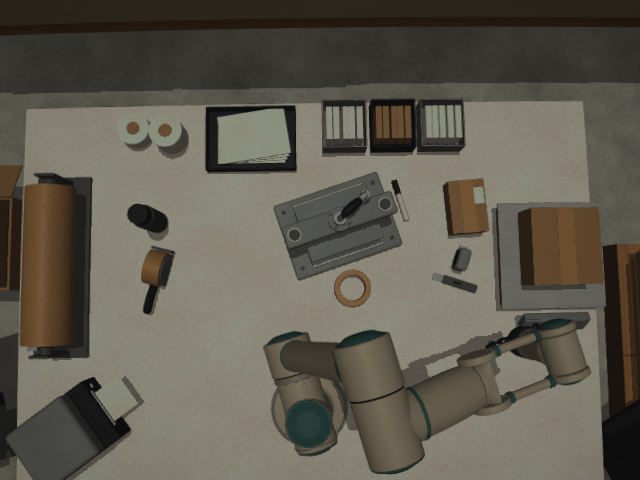

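View pics/scene.png

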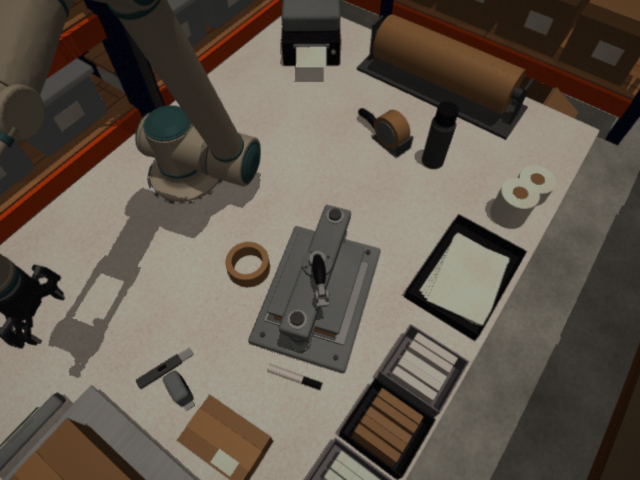

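The top view shows the press at about (338,225), with its column nuts at (294,235) and (385,203). The crank arm points up and to the right from the hub to about (362,198). I'll enlarge both views.

Run:
```python
from h import *
a=cv2.imread("pics/top.png")[165:285,265:415]; b=cv2.imread("pics/scene.png")[195:375,240:390]
a=cv2.resize(a,None,fx=2.66,fy=2.66*1.0,interpolation=3); b=cv2.resize(b,None,fx=2.66,fy=2.66,interpolation=3)
H=max(a.shape[0],b.shape[0]);im=np.zeros((H,800,3),np.uint8);im[:a.shape[0],:a.shape[1]]=a;im[:b.shape[0],400:400+b.shape[1]]=b
cv2.imwrite("pics/crop.png",im)
for n in("top","scene"):
    P=full(n,np.load(n+".npy")).reshape(-1,3)
    m=(abs(P[:,0]-.42)<.25)&(abs(P[:,1]+.07)<.25)
    Q=P[m]
    beam=Q[(Q[:,2]>.16)&(Q[:,2]<.18)]
    base=Q[(Q[:,2]>.018)&(Q[:,2]<.04)]
    r=cv2.minAreaRect(beam[:,:2].astype(np.float32)*1000); print(n,"beam",r,np.median(beam[:,2]))
    print("base",cv2.minAreaRect(base[:,:2].astype(np.float32)*1000))
    hi=Q[(Q[:,2]>.195)];print("hi",hi.shape,(hi.mean(0)*1000).round())
    h=hi[:,:2]-hi[:,:2].mean(0);w,V=np.linalg.eigh(h.T@h);print(V[:,1],h@V[:,1].__array__() .min() if 0 else [(h@V[:,1]).min(),(h@V[:,1]).max()])
    for z in np.arange(.19,.26,.01):
        s=Q[(Q[:,2]>z)&(Q[:,2]<z+.01)]; print(round(z,3),len(s),(s.mean(0)*1000).round() if len(s) else '')
```

```text
top beam ((437.4891357421875, -12.070159912109375), (243.89144897460938, 576.9620361328125), 54.69219970703125) 0.17158468797694226
base ((497.9515686035156, -135.61395263671875), (369.37945556640625, 385.89849853515625), 17.92087745666504)
hi (8879, 3) [ 254. -102.  823.]
[-0.79860118 -0.60186057] [np.float64(-0.2651917367855363), np.float64(0.19728544724172645)]
0.19 186 [272.  44. 195.]
0.2 185 [420. -38. 204.]
0.21 54 [386. -33. 215.]
0.22 159 [ 519. -101.  226.]
0.23 166 [ 553. -115.  234.]
0.24 27 [336. -10. 244.]
0.25 14 [201.  52. 254.]
0.26 22 [196.  52. 264.]
scene beam ((439.7569274902344, -27.92962646484375), (256.63189697265625, 551.6084594726562), 58.75345993041992) 0.17125109350452172
base ((505.56121826171875, -136.20083618164062), (355.57958984375, 388.0619812011719), 18.26537322998047)
hi (13041, 3) [ 237. -142.  555.]
[0.42622102 0.90461906] [np.float64(-0.1822057827059071), np.float64(0.19673068636203678)]
0.19 191 [251.  22. 196.]
0.2 305 [439. -68. 204.]
0.21 100 [282. -14. 215.]
0.22 288 [ 513. -114.  227.]
0.23 332 [ 506. -101.  234.]
0.24 71 [212.   7. 245.]
0.25 76 [212.  -1. 255.]
0.26 83 [214.   2. 265.]
```

View pics/crop.png

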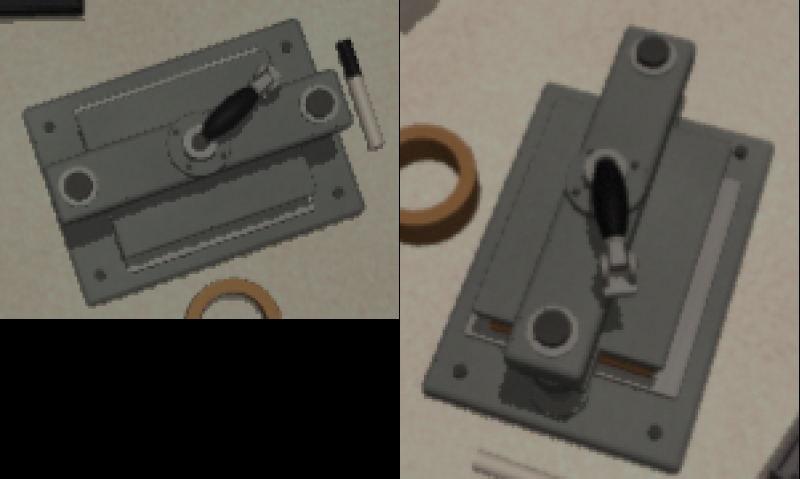

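The crop shows the nuts at top-view pixels (294.3,234.9) and (384.9,203.7) and scene pixels (335.1,213.8) and (296.4,318.3). The handle lies folded over the arm, and the fork end is at top pixel (365,195) and scene pixel (323,293).

Run:
```python
from h import *
pts={"top":[(294.3,234.9),(384.9,203.7)],"scene":[(335.1,213.8),(296.4,318.3)]}
for n in pts:
    d=np.load(n+".npy");W=world(n,pts[n],d);print(n,(W*1000).round(1).tolist(),(W.mean(0)*1000).round(1))
    hub=W.mean(0)[:2]
    P=full(n,d).reshape(-1,3);Q=P[(np.linalg.norm(P[:,:2]-hub,axis=1)<.12)&(P[:,2]>.197)&(P[:,2]<.3)]
    v=Q[:,:2]-hub;far=v[np.linalg.norm(v,axis=1)>.04]
    dr=far.mean(0);dr/=np.linalg.norm(dr);print("dir deg",np.degrees(np.arctan2(dr[1],dr[0])))
    r=v@dr;lat=v@[-dr[1],dr[0]]
    for a in np.arange(-.03,.12,.01):
        m=(r>a)&(r<=a+.01)
        if m.any():print(round(a,2),m.sum(),(Q[m,2].max()*1000).round(),(lat[m].min()*1000).round(),(lat[m].max()*1000).round())
```

```text
top [[509.6, 32.6, 182.3], [593.6, -222.9, 181.0]] [551.6 -95.1 181.7]
dir deg -47.579954168004775
-0.02 20 213.0 -9.0 12.0
-0.01 47 214.0 -15.0 18.0
0.0 48 231.0 -15.0 19.0
0.01 38 238.0 -13.0 15.0
0.02 35 242.0 -11.0 14.0
0.03 37 244.0 -13.0 14.0
0.04 38 242.0 -13.0 15.0
0.05 32 240.0 -12.0 13.0
0.06 27 239.0 -10.0 11.0
0.07 23 234.0 -9.0 8.0
0.08 38 235.0 -13.0 13.0
0.09 35 235.0 -15.0 14.0
0.1 26 227.0 -13.0 12.0
scene [[512.1, 31.9, 182.6], [595.5, -226.1, 183.4]] [553.8 -97.1 183. ]
dir deg -48.126156316098395
-0.02 34 208.0 -14.0 15.0
-0.01 44 209.0 -17.0 18.0
0.0 35 232.0 -15.0 17.0
0.01 37 234.0 -14.0 11.0
0.02 45 237.0 -13.0 13.0
0.03 65 240.0 -13.0 14.0
0.04 57 238.0 -13.0 13.0
0.05 58 237.0 -12.0 12.0
0.06 55 234.0 -10.0 11.0
0.07 43 231.0 -7.0 9.0
0.08 44 232.0 -13.0 12.0
0.09 100 234.0 -13.0 15.0
0.1 91 230.0 -13.0 12.0
```

Hub is about (0.5527, -0.096), the arm points at -47.8°, and the handle is raised about 0.1 rad. I'll move above the folded grip.

Request:
{"fn": "servo_tool", "kwargs": {"targets": [{"hand": 0, "travel": [0.02, 0.02, 0.08], "spin": 0.05}, {"hand": 0, "travel": [0.07, 0.08, 0.12], "spin": 0.11}, {"hand": 0, "travel": [0.12, 0.14, 0.12], "spin": 0.17}, {"hand": 0, "travel": [0.17, 0.19, 0.12], "spin": 0.23}, {"hand": 0, "travel": [0.22, 0.25, 0.12], "spin": 0.29}, {"hand": 0, "travel": [0.27, 0.31, 0.12], "spin": 0.35}, {"hand": 0, "travel": [0.32, 0.36, 0.12], "spin": 0.41}, {"hand": 0, "travel": [0.37, 0.42, 0.12], "spin": 0.47}, {"hand": 0, "travel": [0.41, 0.47, 0.12], "spin": 0.53}, {"hand": 0, "travel": [0.445, 0.505, 0.12], "spin": 0.58}, {"hand": 0, "travel": [0.4456, 0.5049, 0.12], "spin": 0.607}, {"hand": 0, "travel": [0.4456, 0.5049, 0.12], "spin": 0.607}]}}

```text
time_s: 1.6
tcp_pos: [0.5799, -0.1254, 0.3516]
eef_rot: [-1.274, -2.87, 0.0]
ft_force: [0.6, -0.7, -0.8]
grip_width: 0.0857
grasp_force: 0.0
```

```bash
cat > w.py <<'E'
from h import *
from scipy.spatial.transform import Rotation as R
def look(fn):
    s=arm.read_state();T=np.eye(4);T[:3,:3]=R.from_rotvec(s["eef_rot"]).as_matrix();T[:3,3]=s["tcp_pos"]
    p,d=read_camera("wrist");cv2.imwrite(fn,p[...,::-1]);c=calibration("wrist")
    np.savez("wr.npz",T=T@np.array(c["tool_from_camera"]),d=d)
    print(s["time_s"],s["tcp_pos"].round(4),s["eef_rot"].round(3),s["qpos"].round(2),s["ft_force"].round(1))
E
python3 -c "
from w import *
look('pics/w1.png')"
```

```text
1.6 [ 0.5799 -0.1254  0.3516] [-1.274 -2.87   0.   ] [-0.33  0.27  1.28 -0.    1.59 -1.07] [ 0.6 -0.7 -0.8]
```

View pics/w1.png

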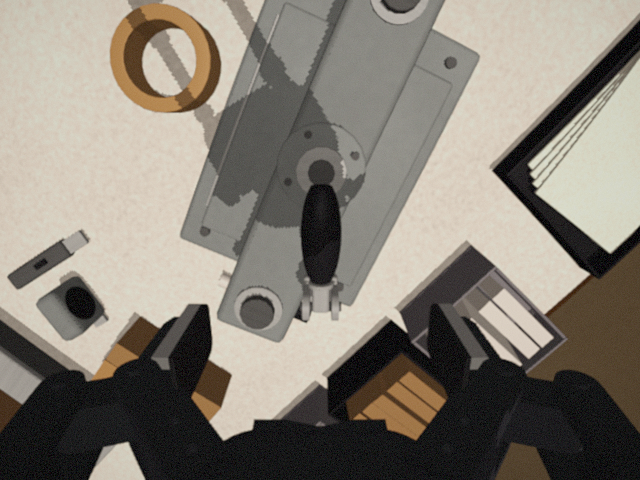

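The wrist view shows the handle well aligned and vertical in the image. The hub cap is at (321,172), the barrel's middle at (321,236) and the hinge at (321,298).

Run:
```python
from w import *
z=np.load("wr.npz");W=world("wrist",[(321,172),(321,215),(321,236),(321,260),(321,300),(306,300),(336,300)],z["d"],z["T"]);print((W*1000).round(1))
```

```text
[[ 553.7  -94.3  208.5]
 [ 569.6 -111.9  235.2]
 [ 578.7 -122.   236.7]
 [ 590.  -134.4  236.3]
 [ 611.9 -158.5  230.3]
 [ 604.9 -166.7  227.8]
 [ 620.4 -152.1  228.5]]
```

Request:
{"fn": "servo_tool", "kwargs": {"targets": [{"hand": 0.3, "travel": [0, 0, -0.05], "spin": 0}, {"hand": 0.3, "travel": [0, 0, -0.1], "spin": 0}, {"hand": 0.3, "travel": [0, 0, -0.135], "spin": 0}, {"hand": 0.3, "travel": [0, 0, -0.151], "spin": 0}, {"hand": 0.3, "travel": [0, 0, -0.151], "spin": 0}, {"hand": 1, "travel": [0, 0, -0.151], "spin": 0}, {"hand": 1, "travel": [0, 0, -0.151], "spin": 0}, {"hand": 1, "travel": [0, 0, -0.151], "spin": 0}, {"hand": 1, "travel": [0, 0, -0.151], "spin": 0}]}}

```text
time_s: 2.78
tcp_pos: [0.5808, -0.1259, 0.2327]
eef_rot: [1.274, 2.868, 0.002]
ft_force: [0.9, 1.3, 3.8]
grip_width: 0.0249
grasp_force: 58.7
```

Request:
{"fn": "servo_tool", "kwargs": {"targets": [{"hand": 1, "travel": [0.001, -0.001, 0.01], "spin": 0}, {"hand": 1, "travel": [0.003, -0.003, 0.02], "spin": 0}, {"hand": 1, "travel": [0.0056, -0.0062, 0.0293], "spin": 0}, {"hand": 1, "travel": [0.0094, -0.0104, 0.0379], "spin": 0}, {"hand": 1, "travel": [0.014, -0.0155, 0.0456], "spin": 0}, {"hand": 1, "travel": [0.0193, -0.0213, 0.0521], "spin": 0}, {"hand": 1, "travel": [0.0253, -0.0279, 0.0575], "spin": 0}, {"hand": 1, "travel": [0.0317, -0.0349, 0.0615], "spin": 0}, {"hand": 1, "travel": [0.0384, -0.0423, 0.064], "spin": 0}, {"hand": 1, "travel": [0.0462, -0.0509, 0.065], "spin": 0}, {"hand": 1, "travel": [0.0462, -0.0509, 0.065], "spin": 0}]}}

```text
time_s: 4.15
tcp_pos: [0.6116, -0.1623, 0.2817]
eef_rot: [-1.267, -2.855, -0.006]
ft_force: [-6.7, 10.2, 0.0]
grip_width: 0.0217
grasp_force: 71.5
```

Run:
```python
from w import *
p,d=read_camera("scene");x=cv2.resize(p[200:360,240:420,::-1],None,fx=3,fy=3,interpolation=3);cv2.imwrite("pics/s2.png",x)
s=arm.read_state();print({k:np.round(v,3) for k,v in s.items()})
```

```text
{'time_s': np.float64(4.2), 'qpos': array([-0.372,  0.361,  1.317,  0.004,  1.481, -1.108]), 'qvel': array([ 0.003, -0.003,  0.007, -0.003, -0.01 ,  0.001]), 'tau': array([ -4.758, -46.218, -30.351,  -2.248,  -3.948,  -0.148]), 'tcp_pos': array([ 0.612, -0.162,  0.282]), 'eef_rot': array([-1.267, -2.856, -0.006]), 'ft_force': array([-6.52 ,  9.803,  0.364]), 'torque': array([ 1.743,  1.633, -0.162]), 'grasp_force': np.float64(71.552), 'grip_width': np.float64(0.021)}
```

View pics/s2.png

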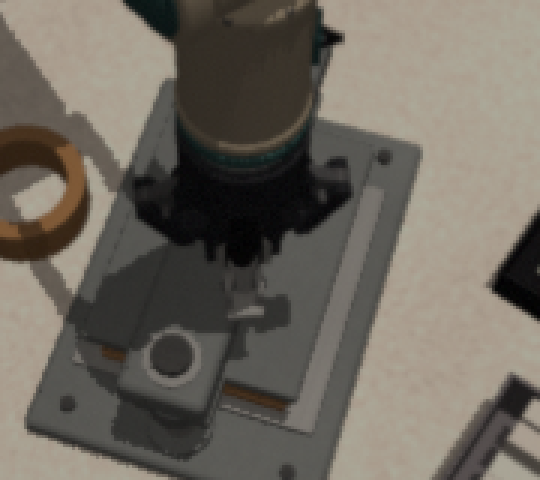

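The handle is nearly upright, but the pads are holding its tilt (about 12 N and 6 mm short). I'll release, turn 90° so the pads close along the radius, and square it up against the stop.

Request:
{"fn": "servo_tool", "kwargs": {"targets": [{"hand": 0.2, "travel": [0, 0, 0], "spin": 0}, {"hand": 0.2, "travel": [0, 0, 0], "spin": 0}, {"hand": 0.2, "travel": [0, 0, 0], "spin": -0.05}, {"hand": 0.2, "travel": [0, 0, 0], "spin": -0.11}, {"hand": 0.2, "travel": [0, 0, 0], "spin": -0.17}, {"hand": 0.2, "travel": [0, 0, 0], "spin": -0.23}, {"hand": 0.2, "travel": [0, 0, 0], "spin": -0.29}, {"hand": 0.2, "travel": [0, 0, 0], "spin": -0.35}, {"hand": 0.2, "travel": [0, 0, 0], "spin": -0.41}, {"hand": 0.2, "travel": [0, 0, 0], "spin": -0.47}, {"hand": 0.2, "travel": [0, 0, 0], "spin": -0.5}, {"hand": 0.2, "travel": [0, 0, 0], "spin": -0.5}]}}

```text
time_s: 5.7
tcp_pos: [0.616, -0.1667, 0.2836]
eef_rot: [-2.93, -1.13, 0.002]
ft_force: [-2.3, 1.5, -0.4]
grip_width: 0.0683
grasp_force: 1.5
```

```bash
python3 -c "
from w import *
look('pics/w2.png')"
```

```text
5.7 [ 0.616  -0.1667  0.2836] [-2.93e+00 -1.13e+00  2.00e-03] [-0.37  0.36  1.31 -0.    1.47  0.46] [-2.3  1.5 -0.4]
```

View pics/w2.png

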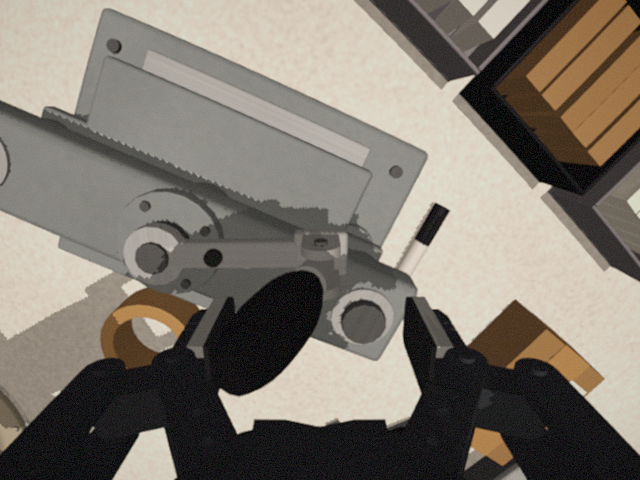

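The handle still leans towards the hub; its top is at (240,375) against the left, inner pad. Closing the pads around the upright axis should swing it up.

Request:
{"fn": "servo_tool", "kwargs": {"targets": [{"hand": 0.4, "travel": [0, 0, 0], "spin": 0}, {"hand": 0.5, "travel": [0, 0, 0], "spin": 0}, {"hand": 0.6, "travel": [0, 0, 0], "spin": 0}, {"hand": 0.7, "travel": [0, 0, 0], "spin": 0}, {"hand": 1, "travel": [0, 0, 0], "spin": 0}, {"hand": 1, "travel": [0, 0, 0], "spin": 0}, {"hand": 1, "travel": [0, 0, 0], "spin": 0}]}}

```text
time_s: 6.62
tcp_pos: [0.6167, -0.1665, 0.284]
eef_rot: [2.932, 1.129, 0.001]
ft_force: [-4.0, 3.5, 4.6]
grip_width: 0.025
grasp_force: 58.5
```

```bash
python3 -c "
from w import *
look('pics/w3.png')"
```

```text
6.625 [ 0.6167 -0.1665  0.284 ] [2.932e+00 1.129e+00 1.000e-03] [-0.37  0.36  1.31  0.    1.47  0.46] [-4.   3.5  4.6]
```

View pics/w3.png

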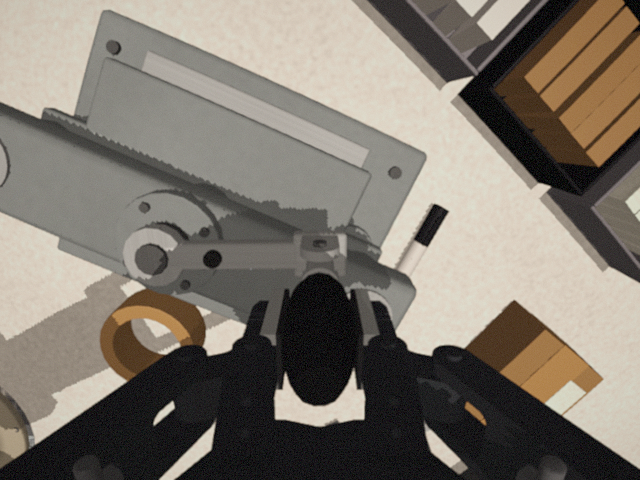

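It stands upright now. I'll push outward a few mm to confirm the stop.

Request:
{"fn": "servo_tool", "kwargs": {"targets": [{"hand": 1, "travel": [0.0017, -0.0018, 0], "spin": 0}, {"hand": 1, "travel": [0.0034, -0.0037, 0], "spin": 0}, {"hand": 1, "travel": [0.0034, -0.0037, 0], "spin": 0}]}}

```text
time_s: 7.05
tcp_pos: [0.6173, -0.1672, 0.284]
eef_rot: [-2.926, -1.127, 0.004]
ft_force: [-7.6, 8.9, 7.0]
grip_width: 0.0252
grasp_force: 59.0
```

The force rose to 11.7 N for 0.9 mm of travel, so the handle is at its stop. Next I'll estimate the platen height from the first pictures, to know how much winding is safe, and generate the circle table.

```bash
cat > tab.py <<'E'
import numpy as np,sys
hub=np.array([.553,-.0955]);R=.097
C=lambda a:hub+R*np.array([np.cos(np.radians(a)),np.sin(np.radians(a))])
E
python3 - <<'E'
from h import *
hub=np.array([.553,-.0955]);ey=np.array([-.309,.951]);ex=np.array([.951,.309])
for n in("top","scene"):
    P=full(n,np.load(n+".npy")).reshape(-1,3);v=P[:,:2]-hub;x=v@ex;y=v@ey
    for lo,hi in((.045,.08),(-.08,-.045)):
        m=(x>lo)&(x<hi)&(abs(y)<.1)&(P[:,2]>.08)&(P[:,2]<.13);print(n,"platen",lo,m.sum(),(np.median(P[m,2])*1000).round(1))
        m=(abs(x)>.1)&(abs(x)<.115)&(x*lo>0)&(abs(y)<.15)&(P[:,2]<.06);print("  base",m.sum(),(np.median(P[m,2])*1000).round(1))
    m=(abs(x)<.025)&(abs(y)>.05)&(abs(y)<.1)&(P[:,2]>.165)&(P[:,2]<.18);print("  beam",m.sum(),(np.median(P[m,2])*1000).round(1))
from tab import *
for s in range(0,120,60):
    print(s)
    for k in range(1,13): print(((C(-48.3-s-5*k)-(np.array([.6192,-.1698]) if s==0 else C(-48.3-s)))/.8).round(4).tolist())
E
```

```text
top platen 0.045 733 102.0
  base 450 27.6
top platen -0.08 811 101.9
  base 484 27.7
  beam 572 171.7
scene platen 0.045 1184 101.8
  base 709 27.3
scene platen -0.08 1063 101.7
  base 550 27.5
  beam 852 171.4
0
[-0.0103, -0.0043]
[-0.019, -0.0103]
[-0.0283, -0.0154]
[-0.0379, -0.0198]
[-0.0479, -0.0233]
[-0.0582, -0.0259]
[-0.0686, -0.0275]
[-0.0792, -0.0283]
[-0.0897, -0.0282]
[-0.1003, -0.0271]
[-0.1106, -0.0251]
[-0.1208, -0.0222]
60
[-0.0099, 0.0038]
[-0.0194, 0.0084]
[-0.0285, 0.0138]
[-0.0371, 0.02]
[-0.0451, 0.0269]
[-0.0525, 0.0345]
[-0.0591, 0.0427]
[-0.0651, 0.0514]
[-0.0702, 0.0606]
[-0.0746, 0.0703]
[-0.0781, 0.0803]
[-0.0807, 0.0905]
```

The platen underside is at about 88 mm, so contact is 4.2 to 8.2 mm away, or 126 to 246° of crank. I'll wind the first 60°.

Request:
{"fn": "servo_tool", "kwargs": {"targets": [{"hand": 1, "travel": [-0.0103, -0.0043, 0]}, {"hand": 1, "travel": [-0.019, -0.0103, 0]}, {"hand": 1, "travel": [-0.0283, -0.0154, 0]}, {"hand": 1, "travel": [-0.0379, -0.0198, 0]}, {"hand": 1, "travel": [-0.0479, -0.0233, 0]}, {"hand": 1, "travel": [-0.0582, -0.0259, 0]}, {"hand": 1, "travel": [-0.0686, -0.0275, 0]}, {"hand": 1, "travel": [-0.0792, -0.0283, 0]}, {"hand": 1, "travel": [-0.0897, -0.0282, 0]}, {"hand": 1, "travel": [-0.1003, -0.0271, 0]}, {"hand": 1, "travel": [-0.1106, -0.0251, 0]}, {"hand": 1, "travel": [-0.1208, -0.0222, 0]}]}}

```text
validation failed for argument at $.ta...
```

Spin is probably required in every row, so I'll add it.

Request:
{"fn": "servo_tool", "kwargs": {"targets": [{"hand": 1, "travel": [-0.0103, -0.0043, 0], "spin": 0}, {"hand": 1, "travel": [-0.019, -0.0103, 0], "spin": 0}, {"hand": 1, "travel": [-0.0283, -0.0154, 0], "spin": 0}, {"hand": 1, "travel": [-0.0379, -0.0198, 0], "spin": 0}, {"hand": 1, "travel": [-0.0479, -0.0233, 0], "spin": 0}, {"hand": 1, "travel": [-0.0582, -0.0259, 0], "spin": 0}, {"hand": 1, "travel": [-0.0686, -0.0275, 0], "spin": 0}, {"hand": 1, "travel": [-0.0792, -0.0283, 0], "spin": 0}, {"hand": 1, "travel": [-0.0897, -0.0282, 0], "spin": 0}, {"hand": 1, "travel": [-0.1003, -0.0271, 0], "spin": 0}, {"hand": 1, "travel": [-0.1106, -0.0251, 0], "spin": 0}, {"hand": 1, "travel": [-0.1208, -0.0222, 0], "spin": 0}]}}

```text
time_s: 8.55
tcp_pos: [0.5263, -0.1885, 0.2841]
eef_rot: [2.927, 1.127, 0.012]
ft_force: [5.5, 1.7, 0.6]
grip_width: 0.0251
grasp_force: 58.8
```

```bash
cat >> tab.py <<'E'
def rep(f,p):
    p=np.array(p[:2])-hub;a=np.arctan2(p[1],p[0]);u=p/np.linalg.norm(p);t=np.array([u[1],-u[0]]);f=np.array(f[:2])
    print("ang",np.degrees(a).round(1),"r",np.linalg.norm(p).round(4),"out",(-f@u).round(1),"tang",(-f@t).round(1))
E
python3 - <<'E'
from w import *
from tab import *
s=arm.read_state();rep(s["ft_force"],s["tcp_pos"]);print(s["tcp_pos"],s["ft_force"],s["time_s"],s["grip_width"],s["torque"])
E
```

```text
ang -106.0 r 0.0968 out 3.1 tang 4.8
[ 0.5263153  -0.18851964  0.28409188] [5.51006155 1.67336117 0.6067036 ] 8.55 0.025114143529575757 [ 0.34283432 -0.77439374 -0.03867669]
```

Idle effort is 4.8 N tangential with a light outward bias, which is good. Winding the next 60°.

Request:
{"fn": "servo_tool", "kwargs": {"targets": [{"hand": 1, "travel": [-0.0099, 0.0038, 0], "spin": 0}, {"hand": 1, "travel": [-0.0194, 0.0084, 0], "spin": 0}, {"hand": 1, "travel": [-0.0285, 0.0138, 0], "spin": 0}, {"hand": 1, "travel": [-0.0371, 0.02, 0], "spin": 0}, {"hand": 1, "travel": [-0.0451, 0.0269, 0], "spin": 0}, {"hand": 1, "travel": [-0.0525, 0.0345, 0], "spin": 0}, {"hand": 1, "travel": [-0.0591, 0.0427, 0], "spin": 0}, {"hand": 1, "travel": [-0.0651, 0.0514, 0], "spin": 0}, {"hand": 1, "travel": [-0.0702, 0.0606, 0], "spin": 0}, {"hand": 1, "travel": [-0.0746, 0.0703, 0], "spin": 0}, {"hand": 1, "travel": [-0.0781, 0.0803, 0], "spin": 0}, {"hand": 1, "travel": [-0.0807, 0.0905, 0], "spin": 0}]}}

```text
time_s: 10.05
tcp_pos: [0.4598, -0.1185, 0.2841]
eef_rot: [2.924, 1.125, 0.001]
ft_force: [-0.5, -5.7, 2.1]
grip_width: 0.0248
grasp_force: 59.0
```

Run:
```python
from w import *
from tab import *
s=arm.read_state();rep(s["ft_force"],s["tcp_pos"]);print(s["time_s"],s["ft_force"])
for j in range(16):
    a=-168.3-9*j
    print(j,"end",round(a-9,1),[((C(a-d)-C(a))/.8).round(4).tolist() for d in(3,6,9)])
```

```text
ang -166.1 r 0.096 out -1.9 tang 5.4
10.05 [-0.53809487 -5.66595616  2.07741788]
0 end -177.3 [[-0.0011, 0.0062], [-0.0019, 0.0125], [-0.0024, 0.0189]]
1 end -186.3 [[-0.0001, 0.0063], [0.0001, 0.0127], [0.0006, 0.019]]
2 end -195.3 [[0.0009, 0.0063], [0.0021, 0.0125], [0.0036, 0.0187]]
3 end -204.3 [[0.0018, 0.0061], [0.004, 0.012], [0.0064, 0.0179]]
4 end -213.3 [[0.0028, 0.0057], [0.0058, 0.0113], [0.0092, 0.0167]]
5 end -222.3 [[0.0036, 0.0052], [0.0075, 0.0102], [0.0117, 0.015]]
6 end -231.3 [[0.0044, 0.0046], [0.009, 0.0089], [0.0139, 0.013]]
7 end -240.3 [[0.0051, 0.0038], [0.0103, 0.0074], [0.0157, 0.0107]]
8 end -249.3 [[0.0056, 0.003], [0.0113, 0.0057], [0.0172, 0.0081]]
9 end -258.3 [[0.006, 0.0021], [0.0121, 0.0039], [0.0183, 0.0053]]
10 end -267.3 [[0.0062, 0.0011], [0.0125, 0.0019], [0.0189, 0.0024]]
11 end -276.3 [[0.0063, 0.0001], [0.0127, -0.0001], [0.019, -0.0006]]
12 end -285.3 [[0.0063, -0.0009], [0.0125, -0.0021], [0.0187, -0.0036]]
13 end -294.3 [[0.0061, -0.0018], [0.012, -0.004], [0.0179, -0.0064]]
14 end -303.3 [[0.0057, -0.0028], [0.0113, -0.0058], [0.0167, -0.0092]]
15 end -312.3 [[0.0052, -0.0036], [0.0102, -0.0075], [0.015, -0.0117]]
```

Tangential is 5.4 N, still idle, but the radial bias has turned slightly inward. I'll shift the circle about 1.6 mm in -x and go on in 9° steps, checking each one.

Request:
{"fn": "servo_tool", "kwargs": {"targets": [{"hand": 1, "travel": [-0.0031, 0.0062, 0], "spin": 0}, {"hand": 1, "travel": [-0.0039, 0.0125, 0], "spin": 0}, {"hand": 1, "travel": [-0.0044, 0.0189, 0], "spin": 0}]}}

```text
time_s: 10.42
tcp_pos: [0.4572, -0.1022, 0.2841]
eef_rot: [2.925, 1.126, 0.006]
ft_force: [3.5, -4.0, 0.9]
grip_width: 0.0254
grasp_force: 59.0
```

Request:
{"fn": "servo_tool", "kwargs": {"targets": [{"hand": 1, "travel": [-0.0001, 0.0063, 0], "spin": 0}, {"hand": 1, "travel": [0.0001, 0.0127, 0], "spin": 0}, {"hand": 1, "travel": [0.0006, 0.019, 0], "spin": 0}]}}

```text
time_s: 10.8
tcp_pos: [0.4575, -0.0871, 0.2841]
eef_rot: [2.925, 1.126, 0.005]
ft_force: [1.5, -5.4, 1.1]
grip_width: 0.0251
grasp_force: 59.0
```

Request:
{"fn": "servo_tool", "kwargs": {"targets": [{"hand": 1, "travel": [0.0009, 0.0063, 0], "spin": 0}, {"hand": 1, "travel": [0.0021, 0.0125, 0], "spin": 0}, {"hand": 1, "travel": [0.0036, 0.0187, 0], "spin": 0}]}}

```text
time_s: 11.18
tcp_pos: [0.4602, -0.0723, 0.2841]
eef_rot: [2.925, 1.126, 0.004]
ft_force: [1.8, -4.6, 1.7]
grip_width: 0.0249
grasp_force: 59.0
```

Request:
{"fn": "servo_tool", "kwargs": {"targets": [{"hand": 1, "travel": [0.0018, 0.0061, 0], "spin": 0}, {"hand": 1, "travel": [0.004, 0.012, 0], "spin": 0}, {"hand": 1, "travel": [0.0064, 0.0179, 0], "spin": 0}]}}

```text
time_s: 11.55
tcp_pos: [0.4652, -0.0581, 0.2841]
eef_rot: [2.925, 1.126, 0.003]
ft_force: [1.0, -5.3, 1.7]
grip_width: 0.0254
grasp_force: 59.0
```

Request:
{"fn": "servo_tool", "kwargs": {"targets": [{"hand": 1, "travel": [0.0028, 0.0057, 0], "spin": 0}, {"hand": 1, "travel": [0.0058, 0.0113, 0], "spin": 0}, {"hand": 1, "travel": [0.0092, 0.0167, 0], "spin": 0}]}}

```text
time_s: 11.92
tcp_pos: [0.4723, -0.0448, 0.2841]
eef_rot: [2.925, 1.126, 0.002]
ft_force: [0.8, -5.2, 2.4]
grip_width: 0.0254
grasp_force: 59.0
```

Request:
{"fn": "servo_tool", "kwargs": {"targets": [{"hand": 1, "travel": [0.0036, 0.0052, 0], "spin": 0}, {"hand": 1, "travel": [0.0075, 0.0102, 0], "spin": 0}, {"hand": 1, "travel": [0.0117, 0.015, 0], "spin": 0}]}}

```text
time_s: 12.3
tcp_pos: [0.4814, -0.0329, 0.284]
eef_rot: [2.925, 1.126, 0.001]
ft_force: [1.0, -6.8, 3.9]
grip_width: 0.0251
grasp_force: 59.0
```

Request:
{"fn": "servo_tool", "kwargs": {"targets": [{"hand": 1, "travel": [0.0044, 0.0043, 0], "spin": 0}, {"hand": 1, "travel": [0.009, 0.0084, 0], "spin": 0}, {"hand": 1, "travel": [0.0139, 0.0124, 0], "spin": 0}]}}

```text
time_s: 12.68
tcp_pos: [0.492, -0.0228, 0.284]
eef_rot: [2.926, 1.126, -0.0]
ft_force: [-0.4, -5.9, 3.7]
grip_width: 0.0253
grasp_force: 59.1
```

Request:
{"fn": "servo_tool", "kwargs": {"targets": [{"hand": 1, "travel": [0.0051, 0.0036, 0], "spin": 0}, {"hand": 1, "travel": [0.0103, 0.007, 0], "spin": 0}, {"hand": 1, "travel": [0.0157, 0.0102, 0], "spin": 0}]}}

```text
time_s: 13.05
tcp_pos: [0.5041, -0.0145, 0.284]
eef_rot: [2.927, 1.126, -0.002]
ft_force: [-2.7, -5.6, 3.8]
grip_width: 0.0253
grasp_force: 59.2
```

Request:
{"fn": "servo_tool", "kwargs": {"targets": [{"hand": 1, "travel": [0.0056, 0.003, 0], "spin": 0}, {"hand": 1, "travel": [0.0113, 0.0057, 0], "spin": 0}, {"hand": 1, "travel": [0.0172, 0.0081, 0], "spin": 0}]}}

```text
time_s: 13.42
tcp_pos: [0.5161, -0.0085, 0.284]
eef_rot: [2.927, 1.126, -0.008]
ft_force: [-7.1, -6.8, 7.6]
grip_width: 0.0251
grasp_force: 59.5
```

Contact: the tangential force is now 9.2 N. I'll hold one row and re-read.

Request:
{"fn": "servo_tool", "kwargs": {"targets": [{"hand": 1, "travel": [0, 0, 0], "spin": 0}]}}

```text
time_s: 13.55
tcp_pos: [0.5166, -0.0083, 0.284]
eef_rot: [2.927, 1.127, -0.007]
ft_force: [-5.3, -6.5, 6.3]
grip_width: 0.0252
grasp_force: 59.5
```

Run:
```python
from w import *
from tab import *
s=arm.read_state();rep(s["ft_force"],s["tcp_pos"]);print(s["time_s"],s["ft_force"],s["tcp_pos"])
```

```text
ang 112.7 r 0.0945 out 3.9 tang 7.4
13.55 [-5.29615642 -6.47681665  6.30459981] [ 0.516552   -0.0083422   0.28399189]
```

Request:
{"fn": "servo_tool", "kwargs": {"targets": [{"hand": 1, "travel": [0.0015, 0.0006, 0], "spin": 0}, {"hand": 1, "travel": [0.0027, 0.0011, 0], "spin": 0}]}}

```text
time_s: 13.8
tcp_pos: [0.5177, -0.0078, 0.284]
eef_rot: [2.927, 1.126, -0.01]
ft_force: [-6.8, -7.5, 7.4]
grip_width: 0.0252
grasp_force: 59.5
```

Run:
```python
from w import *
from tab import *
s=arm.read_state();rep(s["ft_force"],s["tcp_pos"]);print(s["time_s"],s["ft_force"],s["tcp_pos"])
```

```text
ang 111.9 r 0.0945 out 4.4 tang 9.1
13.8 [-6.76029368 -7.49030057  7.41512152] [ 0.51770423 -0.00782895  0.28396926]
```

Effort is 9.1 N while creeping, on target. I'll ease the tangential pre-load, open, rise straight up and look.

Request:
{"fn": "servo_tool", "kwargs": {"targets": [{"hand": 1, "travel": [-0.0025, -0.001, 0], "spin": 0}, {"hand": 0.6, "travel": [-0.0025, -0.001, 0], "spin": 0}, {"hand": 0.3, "travel": [-0.0025, -0.001, 0], "spin": 0}, {"hand": 0.1, "travel": [-0.0025, -0.001, 0], "spin": 0}, {"hand": 0.1, "travel": [-0.0025, -0.001, 0], "spin": 0}, {"hand": 0.1, "travel": [-0.0025, -0.001, 0.03], "spin": 0}, {"hand": 0.1, "travel": [-0.0025, -0.001, 0.08], "spin": 0}, {"hand": 0.1, "travel": [-0.0025, -0.001, 0.14], "spin": 0}, {"hand": 0.1, "travel": [-0.02, -0.001, 0.2], "spin": 0}, {"hand": 0.1, "travel": [-0.08, -0.001, 0.2], "spin": 0}, {"hand": 0.1, "travel": [-0.15, 0, 0.2], "spin": 0}, {"hand": 0.1, "travel": [-0.15, 0, 0.2], "spin": 0}]}}

```text
time_s: 15.3
tcp_pos: [0.3961, -0.0041, 0.4447]
eef_rot: [2.931, 1.128, 0.002]
ft_force: [0.3, 0.2, -0.5]
grip_width: 0.077
grasp_force: 0.0
```

Run:
```python
from w import *
look("pics/w4.png")
p,d=read_camera("scene");a=cv2.resize(p[180:380,220:400,::-1],None,fx=2.4,fy=2.4,interpolation=3)
b=cv2.resize(cv2.imread("pics/w4.png"),(360,270))
im=np.zeros((480,800,3),np.uint8);im[:,:432]=a;im[:270,440:]=b;cv2.imwrite("pics/fin.png",im)
hub=np.array([.552,-.0955])
for n in("top","scene"):
    if n=="top": _,d=read_camera("top")
    else: _,d=read_camera("scene")
    P=full(n,d).reshape(-1,3);Q=P[(np.linalg.norm(P[:,:2]-hub,axis=1)<.14)&(P[:,2]>.21)&(P[:,2]<.325)]
    for z in np.arange(.21,.33,.01):
        s=Q[(Q[:,2]>z)&(Q[:,2]<=z+.01)]
        if len(s):print(n,z.round(2),len(s),(s.mean(0)*1000).round())
```

```text
15.3 [ 0.3961 -0.0041  0.4447] [2.931e+00 1.128e+00 2.000e-03] [-0.19 -0.06  1.44 -0.    1.76  0.65] [ 0.3  0.2 -0.5]
top 0.21 17 [533. -60. 213.]
top 0.22 8 [505. -11. 227.]
top 0.23 4 [504. -10. 234.]
top 0.27 3 [506. -11. 276.]
top 0.28 12 [509.  -7. 286.]
top 0.29 18 [512.  -6. 296.]
top 0.3 34 [514.  -7. 306.]
top 0.31 23 [516.  -7. 313.]
scene 0.21 16 [517. -14. 215.]
scene 0.22 50 [518. -12. 225.]
scene 0.23 27 [518. -11. 234.]
scene 0.24 15 [519. -13. 243.]
scene 0.25 16 [522. -15. 256.]
scene 0.26 22 [521. -17. 265.]
scene 0.27 34 [522. -16. 275.]
scene 0.28 44 [521. -15. 285.]
scene 0.29 42 [520. -16. 295.]
scene 0.3 62 [518. -11. 306.]
scene 0.31 21 [516. -10. 312.]
```

View pics/fin.png

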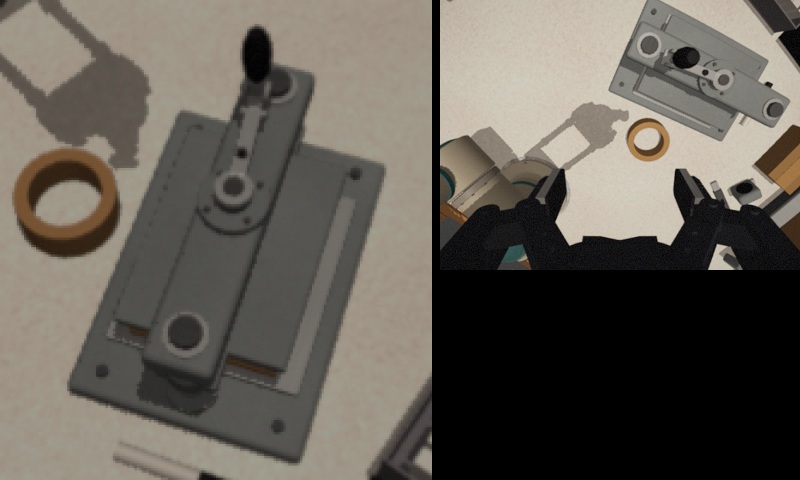

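The handle stands fully upright, with its tip at 312 mm and its axis about 94 mm from the screw. The crank has held its position and nothing else has moved. Handing in.

```bash
python3 -c "
from bench import ticket
print(ticket.hand_in())"
```

```text
the job is handed in; nothing more can be done
None
```

I swung the handle upright to its stop, wound the crank clockwise to about 9 N at the handle, released it with the handle standing and the bundle nipped, and handed the job in at about 15 s; no verdict came back.

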